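Gauge the bores of two tube-adapter sleeves and sort them

TASK

Check the bores of the two grey octagonal sleeves on the bore gauge, one at a time: lay a sleeve in the V-bed in front of the pin, let go of it, then push it gently along the bed onto the pin until it stops, and take the hand away. A sleeve that slides fully home against the stop plate is good: draw it off the pin and lay it on its side in the shallow clear tray; a sleeve that stops part-way has a pinched liner and must not be forced: draw it off and lay it on its side in the deep white bin. Put the first one away before you load the other, and do not disturb the other things on the bench.

Things in the scene. Friction and masses are not known exactly. Their poses are not given: they have to be found in the camera images.
- sleeve_1: Sleeve: grey octagonal prism, 52 mm across flats, 90 mm long, 0.15 to 0.31 kg, 33 mm metal-lined bore along its axis; the wall at the end faces is 9.5 mm thick (16.5 to 26 mm from the axis). Origin: its middle, on the axis; x along the axis; both ends alike. Lies on a flat, axis 26 mm up; grip across two upright flats from above. A pinch deep in the liner hardly shows from outside.
- sleeve_2: The other sleeve, the same to look at: same sizes, origin and axes as the first.
- gauge: Bore gauge, a fixed steel stand; origin on the bench; x is the push direction, from the open loading end to the stop plate; z up. Base plate x -119 to 143 mm, 80 mm wide, 10 mm thick. 90-degree V-bed from x = -105 mm to the stop plate (face at x = 95 mm, 80 mm wide, top 84 mm up); bed 72 mm wide, its top edges 32 mm up. Sliding a sleeve along the bed takes 1 to 5 N.
- load_point (a point): Where the middle of a sleeve lies when loaded in the V-bed in front of the pin (up to 20 mm farther either way along the bed is fine): gauge x = -50 mm, 48 mm above the bench. The V fits the sleeve's lower slanted flats, with two flats upright, and centres it from a few mm off.
- pin_tip (a point): Tip of the gauge pin, at gauge x = 17 mm: a level steel pin, 30 mm thick with a tapered nose, 78 mm long, standing out of the stop plate towards the loading end, 48 mm above the bench, in line with the bore of a sleeve in the bed.
- home_point (a point): Where the middle of a good sleeve lies when it touches the stop plate: gauge x = 50 mm, 48 mm above the bench. A pinched sleeve stops 37 to 42 mm short of this.
- gauge_pin: The gauge pin itself. Origin at its root, on its axis, where it meets the stop plate.
- pass_tray: Shallow clear plastic tray for good sleeves (fixed): 171 mm long along its y, 116 mm wide along its x, inside 160 x 106 mm, wall 16 mm high, floor 2 mm thick. Origin at the centre of its underside.
- reject_bin: Deep translucent white bin for pinched sleeves (fixed): 283 mm along its x, 203 mm along its y, rim 69 mm high; flat inside floor 244 x 164 mm, 2 mm above the bench. Origin at the centre of its underside.
- vial: Bystander: small amber bottle, 30 mm across, 70 mm tall. Origins of all bystanders: centre of the underside.
- jar: Bystander: small jar with pink cap, 28 mm across, 46 mm tall.
- dark_bottle: Bystander: dark bottle, 97 mm across, 220 mm tall.
- jug: Bystander: translucent round bottle with white cap, 93 mm across, 180 mm tall.
- timer: Bystander: grey bench timer, 43 x 70 mm, 18 mm high.
- beaker: Bystander: glass beaker, 53 mm across, 70 mm tall.
Mind the look-alikes: they are no part of the job. What is shaped like the sleeve_2 but green is not meant.

How it is judged (in metres and radians):
On the way, in this order (a step that is already met when the one before it is completed fails the run):
1. the first sleeve lies in the V-bed, clear of the pin and let go (middle at gauge x -75 to -30 mm) (((x of sleeve_1 in the frame of gauge between -0.075 and -0.03 m and y of sleeve_1 in the frame of gauge between -0.006 and 0.006 m and z of sleeve_1 in the frame of gauge between 0.042 and 0.054 m and angle between the x axis of sleeve_1 and the x axis of gauge, either way round below 0.08 rad and contact force between the fingers and sleeve_1 below 0.3 N) or (x of sleeve_2 in the frame of gauge between -0.075 and -0.03 m and y of sleeve_2 in the frame of gauge between -0.006 and 0.006 m and z of sleeve_2 in the frame of gauge between 0.042 and 0.054 m and angle between the x axis of sleeve_2 and the x axis of gauge, either way round below 0.08 rad and contact force between the fingers and sleeve_2 below 0.3 N))), for 0.1 s.
2. the first sleeve has been pushed onto the pin until it stops (good: within 5 mm of the stop plate; pinched: within 6 mm of where its liner meets the pin) and the hand is off it (((x of sleeve_1 in the frame of gauge between 0.045 and 0.06 m and y of sleeve_1 in the frame of gauge between -0.006 and 0.006 m and z of sleeve_1 in the frame of gauge between 0.042 and 0.054 m and angle between the x axis of sleeve_1 and the x axis of gauge, either way round below 0.08 rad and contact force between the fingers and sleeve_1 below 0.3 N) or (x of sleeve_2 in the frame of gauge between 0.004 and 0.02 m and y of sleeve_2 in the frame of gauge between -0.006 and 0.006 m and z of sleeve_2 in the frame of gauge between 0.042 and 0.054 m and angle between the x axis of sleeve_2 and the x axis of gauge, either way round below 0.08 rad and contact force between the fingers and sleeve_2 below 0.3 N))), for 0.1 s.
3. the first sleeve lies where its result sends it, the other has not been put away yet ((((x of sleeve_1 in the frame of pass_tray between -0.035 and 0.035 m and y of sleeve_1 in the frame of pass_tray between -0.06 and 0.06 m and z of sleeve_1 in the frame of pass_tray between 0.02 and 0.036 m and angle between sleeve_1's own x axis and vertical between 1.45 and 1.69 rad) and not (x of sleeve_2 in the frame of reject_bin between -0.1 and 0.1 m and y of sleeve_2 in the frame of reject_bin between -0.06 and 0.06 m and z of sleeve_2 in the frame of reject_bin between 0.02 and 0.038 m and angle between sleeve_2's own x axis and vertical between 1.45 and 1.69 rad)) or ((x of sleeve_2 in the frame of reject_bin between -0.1 and 0.1 m and y of sleeve_2 in the frame of reject_bin between -0.06 and 0.06 m and z of sleeve_2 in the frame of reject_bin between 0.02 and 0.038 m and angle between sleeve_2's own x axis and vertical between 1.45 and 1.69 rad) and not (x of sleeve_1 in the frame of pass_tray between -0.035 and 0.035 m and y of sleeve_1 in the frame of pass_tray between -0.06 and 0.06 m and z of sleeve_1 in the frame of pass_tray between 0.02 and 0.036 m and angle between sleeve_1's own x axis and vertical between 1.45 and 1.69 rad)))), for 0.2 s.
4. the other sleeve lies in the V-bed, clear of the pin and let go ((((x of sleeve_1 in the frame of pass_tray between -0.035 and 0.035 m and y of sleeve_1 in the frame of pass_tray between -0.06 and 0.06 m and z of sleeve_1 in the frame of pass_tray between 0.02 and 0.036 m and angle between sleeve_1's own x axis and vertical between 1.45 and 1.69 rad) and (x of sleeve_2 in the frame of gauge between -0.075 and -0.03 m and y of sleeve_2 in the frame of gauge between -0.006 and 0.006 m and z of sleeve_2 in the frame of gauge between 0.042 and 0.054 m and angle between the x axis of sleeve_2 and the x axis of gauge, either way round below 0.08 rad and contact force between the fingers and sleeve_2 below 0.3 N)) or ((x of sleeve_2 in the frame of reject_bin between -0.1 and 0.1 m and y of sleeve_2 in the frame of reject_bin between -0.06 and 0.06 m and z of sleeve_2 in the frame of reject_bin between 0.02 and 0.038 m and angle between sleeve_2's own x axis and vertical between 1.45 and 1.69 rad) and (x of sleeve_1 in the frame of gauge between -0.075 and -0.03 m and y of sleeve_1 in the frame of gauge between -0.006 and 0.006 m and z of sleeve_1 in the frame of gauge between 0.042 and 0.054 m and angle between the x axis of sleeve_1 and the x axis of gauge, either way round below 0.08 rad and contact force between the fingers and sleeve_1 below 0.3 N)))), for 0.1 s.
5. the other sleeve has been pushed onto the pin until it stops and the hand is off it ((((x of sleeve_1 in the frame of pass_tray between -0.035 and 0.035 m and y of sleeve_1 in the frame of pass_tray between -0.06 and 0.06 m and z of sleeve_1 in the frame of pass_tray between 0.02 and 0.036 m and angle between sleeve_1's own x axis and vertical between 1.45 and 1.69 rad) and (x of sleeve_2 in the frame of gauge between 0.004 and 0.02 m and y of sleeve_2 in the frame of gauge between -0.006 and 0.006 m and z of sleeve_2 in the frame of gauge between 0.042 and 0.054 m and angle between the x axis of sleeve_2 and the x axis of gauge, either way round below 0.08 rad and contact force between the fingers and sleeve_2 below 0.3 N)) or ((x of sleeve_2 in the frame of reject_bin between -0.1 and 0.1 m and y of sleeve_2 in the frame of reject_bin between -0.06 and 0.06 m and z of sleeve_2 in the frame of reject_bin between 0.02 and 0.038 m and angle between sleeve_2's own x axis and vertical between 1.45 and 1.69 rad) and (x of sleeve_1 in the frame of gauge between 0.045 and 0.06 m and y of sleeve_1 in the frame of gauge between -0.006 and 0.006 m and z of sleeve_1 in the frame of gauge between 0.042 and 0.054 m and angle between the x axis of sleeve_1 and the x axis of gauge, either way round below 0.08 rad and contact force between the fingers and sleeve_1 below 0.3 N)))), for 0.1 s.
At the end, for the whole second after the job is handed in: The sleeve that went fully home lies flat inside the shallow clear tray (middle within 35 x 60 mm of its centre, axis level within 7 degrees); the one that stopped part-way lies flat inside the deep bin (within 100 x 60 mm of its centre); both at rest and let go (x of sleeve_1 in the frame of pass_tray between -0.035 and 0.035 m and y of sleeve_1 in the frame of pass_tray between -0.06 and 0.06 m and z of sleeve_1 in the frame of pass_tray between 0.02 and 0.036 m and angle between sleeve_1's own x axis and vertical between 1.45 and 1.69 rad and x of sleeve_2 in the frame of reject_bin between -0.1 and 0.1 m and y of sleeve_2 in the frame of reject_bin between -0.06 and 0.06 m and z of sleeve_2 in the frame of reject_bin between 0.02 and 0.038 m and angle between sleeve_2's own x axis and vertical between 1.45 and 1.69 rad and linear speed of each of sleeve_1, sleeve_2 below 0.02 m/s and angular speed of each of sleeve_1, sleeve_2 below 0.2 rad/s and contact force between the fingers and sleeve_1 below 0.3 N and contact force between the fingers and sleeve_2 below 0.3 N); the robot touches nothing.
It fails at once if a sleeve is forced against the pin (more than 40 N) (contact force between any of sleeve_1, sleeve_2 and gauge_pin above 40 N).
It fails at once if a bystander is moved more than 30 mm or tipped over (distance of any of vial, jar, dark_bottle, jug, timer, beaker from where it was at the start of the episode above 0.03 m or angle between any of vial, jar, dark_bottle, jug, timer, beaker's own z axis and vertical above 0.5 rad).
It also fails if it takes over 72 s, if anything falls off the work surface, if the arm or the gripper's body presses on something with over 40 N, if the wrist force passes 120 N, or if a joint passes its speed limit or range.

ROBOT

A 6-joint arm with a two-finger parallel gripper is mounted at the origin on a cart in front of the work surface, level with it; the furniture and walls round the work are solid. World frame = base frame: x ahead of the robot, y to its left, z up, the work surface at z = 0. Lengths are in m, angles in degrees, forces in N, time in s.
With the tool pointing down it reaches from about 0.375 to 0.825 m from the base axis. Payload 5.5 kg.
Tool frame: the origin (TCP) lies at the very end of the fingers, on their centre line; the grasp point (between the pads) lies 19 mm behind it; z points along the fingers, y is the line along which they close (so a half turn about z gives the same grasp; the last joint's range is limited). The gripper opens to 85 mm and grips with 20 to 120 N. Pads are 22 mm wide; open, the fingers measure 114 mm over their backs; the gripper's body (76 mm by 85 mm) begins 54 mm behind the grasp point. The pads swing forward as they close: fully open they stand 13 mm farther back than shut.
Start: joints at [67.437, 17.962, -2.699, 69.339, 0, 90], TCP at [0.23, 0.554, 0.231] pointing down, gripper open.
Joint ranges: [-152.73, 152.73], [-39.44, 99.34], [-58.76, 71.6], [-118.89, 123.64], [-81.53, 83.1], [-180, 180]. Speed limits (degrees/s): [136.94, 136.94, 172.46, 180, 180, 180].

INTERFACE

Orientations are given as [roll, pitch, yaw] about the fixed x, y, z axes, in that order (R = Rz(yaw) Ry(pitch) Rx(roll)).
In Python, from station import ctrl, optics, job, boxes_of, regions_of, tip_of gives the robot as it stands.
- The arm moves only by the tool drive_tool, never from a script. Its argument "rows" is a list of rows, each a list of 7 numbers: the finger opening in mm, from 0 to 85.4, then the shift along the tool's x, y, z in units of 30 mm (1.0 is 30 mm), then the turn, a rotation vector about the tool's x, y, z in units of 0.12 rad (1.0 is 0.12 rad). A call has 1 to 20 rows; each row shifts and turns the commanded pose from where the row before left it, along the tool's axes as they then stand; what a row does not reach is not made up. A row lasts 1/12 s, in which the tool goes at most 41.7 mm and 7.16 degrees, less where a joint would pass 70% of its speed; a pose out of reach is approached as far as the arm can. A call with a number of a shift or a turn outside -1 to 1 is refused whole. A call with a gripper value outside its range is refused whole. The fingers move at their own pace and stop on an object; "newtons" is the grip in N (left out, the last holds). Time passes only in rows, so rows that do not move let the fingers close. It gives the time, the measured TCP pose, the force, the opening and the grip force at its end, in the units of the state.
- ctrl.get_state(): the state, without advancing time (a new reading comes with each control period).
- optics.get_image(name): name is "scene" or "top" or "wrist"; returns the picture (384x512x3 uint8, blue, green, red); there is no depth.
- optics.camera_params(name): a dict with "fx", "fy", "cx", "cy" (pixels), "camera_from_world" (4x4, takes a point from world to camera coordinates); the wrist camera has in their place "T_tool_cam" (4x4, takes a point from camera to tool coordinates, whose origin is the TCP and whose axes are the flange's). Camera axes: x right, y up, looking along -z (the intrinsics and any distortion apply to the point x, -y, -z); pixel columns grow to the right and rows downward; lengths in m; the calibration is good to about 2 mm. A picture is of the moment at which its call begins: read the wrist's pose just before it. camera_params takes no time and is no camera call.
- job.finish_job(): hands the job in; it is judged then, once.
Trained networks look in the newest picture that a camera, given by its name, has taken for a name from the list of things; names that differ only in an ending like _2 or _b are one class to them, and where a whole thing is asked for, a point or a joint stands for the part that bears it (a point fixed in the world has none). Each returns a list of dicts, best first, with "p" (0 to 1); they miss things now and then, are a little off and sometimes report something else, mostly with a low value. They report only what shows in the picture. A call takes as long as a camera call. They do not tell look-alikes from the thing itself.
- boxes_of(camera, thing): "position" ([x, y, z] in m, in world coordinates, good to about 4 mm: the middle of the surface that is visible of it).
- regions_of(camera, thing): "mask" (384x512 bool, what is visible of it).
- tip_of(camera, thing): "position" ([x, y, z] in m, in world coordinates, good to about 4 mm: a listed point, or the origin of a listed thing).
The state is a dict: "clock": time; "joint_pos": joint angles; "qd": joint speeds; "joint_efforts": joint torques, N m; "position": TCP position; "tcp_rot": TCP orientation; "contact_force": force on the tool from outside, world axes, zero at the start; "moment": the same for the moment, N m; "grip_width": finger opening in m; "grasp_force": force on a finger pad.
Only numpy, scipy, OpenCV 4.12 (cv2) and the standard library are available. Lean on these libraries where they do the work, as an engineer would, in place of code of your own. Each camera call takes 0.05 s, during which the arm holds its last target. There are 200 camera calls.

## Working session

There is one attempt and no reset: what is moved stays moved. The work goes in short steps, Python scripts to look and compute and a tool call to move; the robot and the scene stay as the last step left them, time stands still between calls to the robot, and variables do not carry over. Pictures are saved under pics/ and viewed, at most 10 in all, crops included, and the job is handed in when it is done.

Besides the shell and the picture viewer there is one more tool, called after "Request:" in YAML: its name, and indented under it one key for each argument. drive_tool: Moves the arm, as the interface text tells. Shifts and turns lie within -1 to 1; 1 stands for 30 mm of shift or 0.12 rad of turn. Its arguments: {"type":"object","properties":{"rows":{"type":"array","items":{"type":"array","items":{"type":"number"}}},"newtons":{"type":"number"}},"required":["rows"]}

```bash
mkdir -p pics
cat > h.py <<'E'
import numpy as np, cv2
from station import ctrl, optics, job, boxes_of, regions_of, tip_of
E
python3 - <<'E'
from h import *
s=ctrl.get_state(); print({k:np.round(v,3).tolist() for k,v in s.items()})
a=optics.get_image("scene"); b=optics.get_image("top")
cv2.imwrite("pics/a.png",np.vstack([a,b])[:, :] if 0 else cv2.resize(np.hstack([a,b]),(800,300)))
cv2.imwrite("pics/scene.png",cv2.resize(a,(800,600))); cv2.imwrite("pics/top.png",cv2.resize(b,(800,600)))
for c in("scene","top"):
  p=optics.camera_params(c); print(c,p["fx"],p["cx"],p["cy"],[k for k in p]); print(np.round(p["camera_from_world"],3).tolist())
  for t in("sleeve_1","gauge","pass_tray","reject_bin","load_point","pin_tip","home_point","gauge_pin"):
    r=tip_of(c,t); print(c,t,[(round(d["p"],2),np.round(d["position"],3).tolist()) for d in r[:4]])
E
```

```text
{'clock': 0.0, 'joint_pos': [67.437, 18.004, -2.755, 69.339, -0.001, 90.001], 'qd': [0.024, -0.012, 0.067, 0.081, 0.028, -0.009], 'joint_efforts': [-0.002, -53.959, 33.975, 0.019, -0.0, 0.0], 'position': [0.23, 0.554, 0.23], 'tcp_rot': [-179.902, 0.001, 157.436], 'contact_force': [0.363, -0.534, -0.546], 'moment': [0.007, 0.043, 0.031], 'grasp_force': 0.0, 'grip_width': 0.085}
scene 360.09550447345975 255.36518386231197 194.50698369986935 ['fx', 'fy', 'cx', 'cy', 'camera_from_world']
[[0.861, -0.508, -0.017, -0.482], [0.353, 0.575, 0.738, -0.274], [-0.365, -0.642, 0.675, -1.039], [0.0, 0.0, 0.0, 1.0]]
scene sleeve_1 [(0.94, [0.665, -0.113, 0.028]), (0.85, [0.429, 0.544, 0.028]), (0.57, [0.652, 0.102, 0.025])]
scene gauge [(0.8, [0.473, -0.008, -0.001]), (0.38, [0.663, -0.112, 0.027])]
scene pass_tray [(0.71, [0.467, -0.301, 0.004])]
scene reject_bin [(0.82, [0.46, 0.316, 0.002])]
scene load_point [(0.9, [0.517, -0.034, 0.051]), (0.64, [0.389, 0.029, 0.046]), (0.43, [0.66, 0.004, 0.001])]
scene pin_tip [(0.87, [0.456, -0.004, 0.052])]
scene home_point [(0.27, [0.457, 0.316, 0.001])]
scene gauge_pin [(0.51, [0.387, 0.032, 0.044])]
top 483.5361063751287 248.3494188723961 189.0038343649407 ['fx', 'fy', 'cx', 'cy', 'camera_from_world']
[[-0.009, -1.0, -0.01, 0.061], [0.997, -0.01, 0.076, -0.576], [-0.077, -0.009, 0.997, -1.845], [0.0, 0.0, 0.0, 1.0]]
top sleeve_1 [(0.83, [0.65, 0.101, 0.026]), (0.75, [0.665, -0.111, 0.024]), (0.6, [0.425, 0.542, 0.025])]
top gauge [(0.96, [0.472, -0.014, -0.001])]
top pass_tray [(0.64, [0.469, -0.303, -0.0])]
top reject_bin [(0.57, [0.465, 0.315, -0.001])]
top load_point [(0.82, [0.516, -0.036, 0.046])]
top pin_tip [(0.89, [0.454, 0.001, 0.043])]
top home_point [(0.71, [0.429, 0.012, 0.052])]
top gauge_pin [(0.51, [0.386, 0.033, 0.05])]
```

View pics/scene.png

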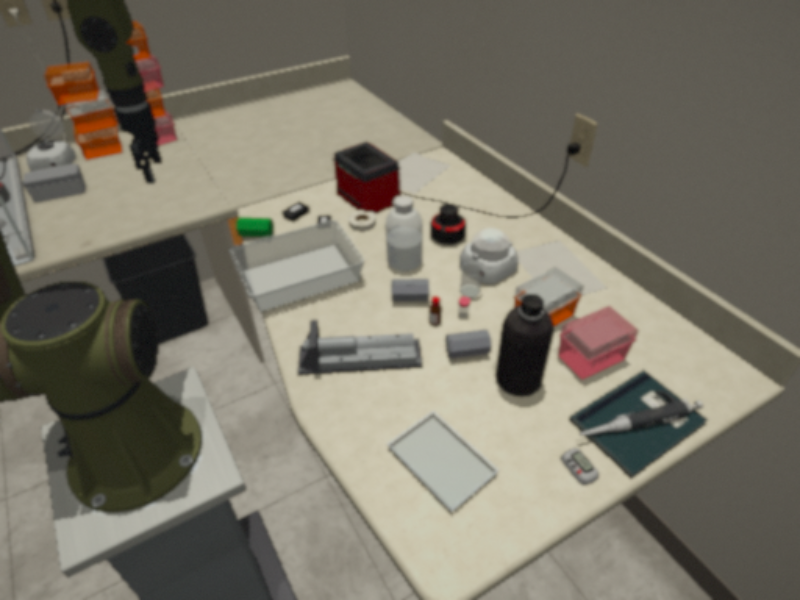

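View pics/top.png

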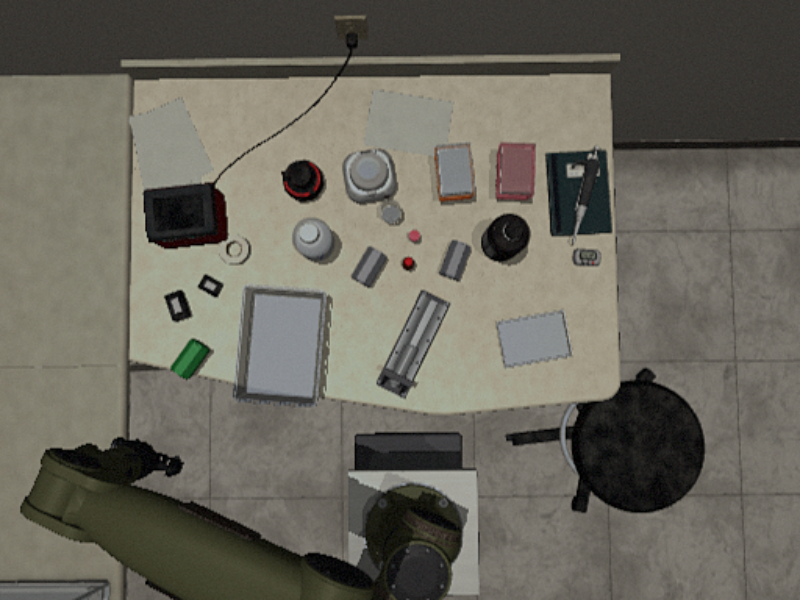

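The scene shows three octagonal prisms. Grey ones are at scene (410,290) and (468,345), which are top (370,266) and (455,260). A green one is at top (190,358) and is the look-alike, so I leave it alone. The gauge's stop plate points towards the robot, at top (395,385). The clear tray is at top (535,338) and the white bin at top (283,345).

```bash
cat >> h.py <<'E'
def ray(cam,uv,z,pose=None):
    p=optics.camera_params(cam)
    if cam=="wrist": T=pose@p["T_tool_cam"]
    else: T=np.linalg.inv(p["camera_from_world"])
    uv=np.atleast_2d(uv).astype(float)
    d=np.c_[(uv[:,0]-p["cx"])/p["fx"],-(uv[:,1]-p["cy"])/p["fy"],-np.ones(len(uv))]@T[:3,:3].T
    o=T[:3,3]; return o+d*((z-o[2])/d[:,2])[:,None]
def tool():
    from scipy.spatial.transform import Rotation as R
    s=ctrl.get_state(); T=np.eye(4); T[:3,:3]=R.from_euler("xyz",s["tcp_rot"],degrees=True).as_matrix(); T[:3,3]=s["position"]; return T
def rect(cam,mask,z,pose=None):
    v,u=np.nonzero(mask); w=ray(cam,np.c_[u,v],z,pose)[:,:2]
    (c,s,a)=cv2.minAreaRect((w*1000).astype(np.float32))
    if s[0]<s[1]: s=s[::-1]; a+=90
    return np.round(c,1),np.round(s,1),round(((a+90)%180)-90,1)
E
python3 - <<'E'
from h import *
a=optics.get_image("top"); optics.get_image("scene")
for t,z in(("sleeve_1",.045),("gauge",.01),("pass_tray",.016),("reject_bin",.069)):
  for r in regions_of("top",t)[:4]: print(t,round(r["p"],2),*rect("top",r["mask"],z))
for t in("vial","jar","dark_bottle","jug","timer","beaker"):
  print(t,*[np.round(d["position"],3).tolist() for c in("top","scene") for d in tip_of(c,t)[:1]])
for c in("top","scene"):
  for t in("load_point","pin_tip","home_point","gauge","gauge_pin"):
    print(c,t,[np.round(d["position"],4).tolist() for d in tip_of(c,t)[:1]])
# two-view height of the sleeves: triangulate mask centroids
P=lambda c:(lambda p:np.array([[p["fx"],0,p["cx"]],[0,p["fy"],p["cy"]],[0,0,1]])@np.diag([1,-1,-1])@p["camera_from_world"][:3])(optics.camera_params(c))
M={c:[np.argwhere(r["mask"]).mean(0)[::-1] for r in regions_of(c,"sleeve_1")[:4]] for c in("top","scene")}
for m in M["top"]:
  for n in M["scene"]:
    X=cv2.triangulatePoints(P("top"),P("scene"),m.reshape(2,1),n.reshape(2,1))[:,0]; X=X[:3]/X[3]
    if abs(X[2])<.08: print("tri",m.round(1),n.round(1),X.round(3))
cv2.imwrite("pics/crop.png",cv2.resize(a[130:270,215:335],(600,600*140//120)[:2] if 0 else (514,600),interpolation=cv2.INTER_CUBIC))
E
```

```text
sleeve_1 0.79 [ 660.5 -106.8] [99.4 55.2] -25.7
sleeve_1 0.6 [423.9 539.6] [95.9 56.4] -33.6
gauge 0.93 [456.5  -7.3] [264.5  86.1] -27.1
pass_tray 0.77 [ 465.7 -303.2] [172.3 117.6] -80.2
reject_bin 0.74 [455.2 318.1] [287.3 206.3] -4.2
reject_bin 0.33 [456.6  -3.9] [253.3  80. ] -26.1
vial [0.661, -0.002, 0.001]
jar [0.722, -0.013, 0.007] [0.715, 0.236, -0.002]
dark_bottle [0.71, -0.23, -0.002] [0.71, -0.223, 0.0]
jug [0.717, 0.235, -0.003] [0.715, 0.234, -0.001]
timer [0.669, -0.441, 0.001] [0.672, -0.443, -0.003]
beaker [0.782, 0.044, -0.003] [0.789, 0.046, -0.0]
top load_point [[0.5207, -0.0323, 0.0466]]
top pin_tip [[0.4561, -0.0012, 0.0414]]
top home_point [[0.4277, 0.0111, 0.0529]]
top gauge [[0.4714, -0.0106, -0.0]]
top gauge_pin [[0.7175, 0.2353, -0.0011]]
scene load_point [[0.5137, -0.0354, 0.051]]
scene pin_tip [[0.461, -0.0052, 0.0534]]
scene home_point [[0.4285, 0.0116, 0.0482]]
scene gauge [[0.4763, -0.0091, -0.0018]]
scene gauge_pin [[0.3843, 0.0268, 0.0477]]
tri [290.8 166.1] [299.6 219.6] [ 0.664 -0.11   0.026]
tri [121.3 229.7] [162.8 144.8] [0.425 0.544 0.029]
```

View pics/crop.png

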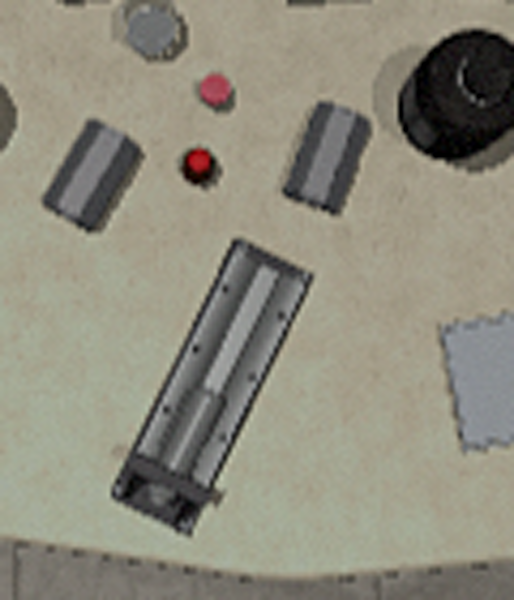

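The crop shows the two grey sleeves at (93,175) and (328,157) with the gauge bed between and below them, and both fit the description. I take the left one first, the one at about (0.650, 0.101), and look with the wrist camera before gripping.

Request:
drive_tool:
  rows:
    - [85, -0.94, -0.43, 0, 0, 0, 0]
    - [85, -0.94, -0.43, 0, 0, 0, 0]
    - [85, -0.94, -0.43, 0, 0, 0, 0]
    - [85, -0.94, -0.43, 0, 0, 0, 0]
    - [85, -0.94, -0.43, 0, 0, 0, 0]
    - [85, -0.94, -0.43, 0, 0, 0, 0]
    - [85, -0.94, -0.43, 0, 0, 0, 0]
    - [85, -0.94, -0.43, 0, 0, 0, 0]
    - [85, -0.94, -0.43, 0, 0, 0, 0]
    - [85, -0.94, -0.43, 0, 0, 0, 0]
    - [85, -0.94, -0.43, 0, 0, 0, 0]
    - [85, -0.94, -0.43, 0, 0, 0, 0]
    - [85, -0.94, -0.43, 0, 0, 0, 0]
    - [85, -0.94, -0.43, 0, 0, 0, 0]
    - [85, -0.94, -0.43, 0, 0, 0, 0]
    - [85, -0.94, -0.43, 0, 0, 0, 0]
    - [85, -0.94, -0.43, 0, 0, 0, 0]
    - [85, -0.94, -0.43, 0, 0, 0, 0]
    - [85, -0.94, -0.43, 0, 0, 0, 0]
    - [85, 0, 0, 0, 0, 0, 0.8]

```text
clock: 4.07
position: [0.6342, 0.1179, 0.2308]
tcp_rot: [-179.9, 0.1, 151.7]
contact_force: [-0.9, 0.5, -0.0]
grip_width: 0.0851
grasp_force: 0.0
```

```bash
cat >> h.py <<'E'
def units(x,y,z,yaw):
    "total shift in tool units (axes as they stand now) and total yaw turn units to a target"
    T=tool(); d=T[:3,:3].T@(np.array([x,y,z])-T[:3,3])/.03
    a=np.degrees(np.arctan2(T[1,0],T[0,0])); e=((yaw-a+180)%360)-180
    return d.round(2), round(-np.radians(e)/.12,2)
def st():
    s=ctrl.get_state(); print({k:np.round(s[k],4).tolist() for k in("clock","joint_pos","position","tcp_rot","contact_force","grasp_force","grip_width")})
E
python3 - <<'E'
from h import *
st(); T=tool(); a=optics.get_image("wrist"); cv2.imwrite("pics/w1.png",a)
p=optics.camera_params("wrist"); print(np.round(p["T_tool_cam"],3).tolist(),p["fx"])
for r in regions_of("wrist","sleeve_1")[:3]: print(round(r["p"],2),*rect("wrist",r["mask"],.05,T),np.argwhere(r["mask"]).mean(0))
print([(d["p"],np.round(d["position"],3)) for d in tip_of("wrist","sleeve_1")[:3]])
E
```

```text
{'clock': 4.0667, 'joint_pos': [10.5926, 22.8699, 4.1685, 71.2268, -0.1279, 38.9409], 'position': [0.6342, 0.1179, 0.2308], 'tcp_rot': [-179.9457, 0.1363, 151.6517], 'contact_force': [-0.8909, 0.4898, -0.0107], 'grasp_force': 0.0, 'grip_width': 0.0851}
[[0.0, 0.955, 0.296, 0.075], [1.0, -0.001, 0.001, -0.001], [0.001, 0.296, -0.955, -0.142], [0.0, 0.0, 0.0, 1.0]] 332.78096632126335
0.87 [647.2 102.5] [96.2 50.9] -29.9 [181.77574112 251.36388323]
0.72 [647.9 -90.5] [80.  59.7] -21.0 [260.4629981   92.59658444]
[(0.92, array([0.654, 0.102, 0.029])), (0.6, array([ 0.663, -0.112,  0.022]))]
```

View pics/w1.png

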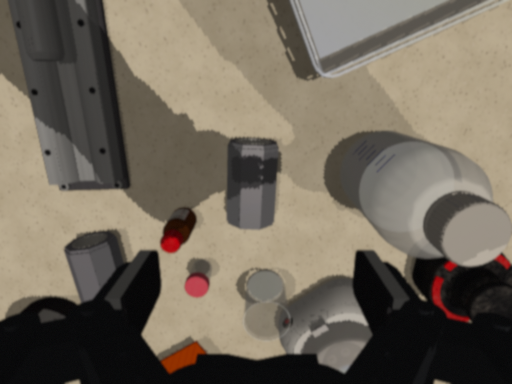

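The wrist view shows sleeve A upright in the picture at (251,183), clear of the vial (178,230) and the jug (430,205). The text height is confirmed by triangulation: axis 26 mm up. I now descend and grip.

Request:
drive_tool:
  rows:
    - [80, -0.4, -0.1, 0.2, 0, 0, 0.1]
    - [80, -0.35, -0.1, 0.5, 0, 0, 0]
    - [80, 0, 0, 0.9, 0, 0, 0]
    - [80, 0, 0, 0.9, 0, 0, 0]
    - [80, 0, 0, 0.9, 0, 0, 0]
    - [80, 0, 0, 0.9, 0, 0, 0]
    - [80, 0, 0, 0.9, 0, 0, 0]
    - [80, 0, 0, 0.9, 0, 0, 0]
    - [80, 0, 0, 0.6, 0, 0, 0]
    - [80, 0, 0, 0.4, 0, 0, 0]
    - [80, 0, 0, 0.16, 0, 0, 0]
    - [80, 0, 0, 0, 0, 0, 0]
    - [40, 0, 0, 0, 0, 0, 0]
    - [40, 0, 0, 0, 0, 0, 0]
    - [40, 0, 0, 0, 0, 0, 0]
    - [40, 0, 0, 0, 0, 0, 0]
    - [40, 0, 0, 0, 0, 0, 0]
    - [40, 0, 0, 0, 0, 0, 0]
    - [40, 0, 0, 0, 0, 0, 0]
    - [40, 0, 0, 0, 0, 0, 0]
  newtons: 40

```text
clock: 5.88
position: [0.6494, 0.1063, 0.0155]
tcp_rot: [179.9, 0.1, 151.3]
contact_force: [-0.9, -1.3, 6.9]
grip_width: 0.0512
grasp_force: 43.0
```

Request:
drive_tool:
  rows:
    - [40, 0, 0, -0.5, 0, 0, 0]
    - [40, 0, 0, -0.9, 0, 0, 0]
    - [40, 0, 0, -0.9, 0, 0, 0]
    - [40, 0, 0, -0.9, 0, 0, 0]
    - [40, 0, 0, -0.9, 0, 0, 0]
    - [40, 0, 0, -0.9, 0, 0, 0]
    - [40, 0, 0, -0.5, 0, 0, 0]
    - [40, 0.2, -0.7, 0, 0, 0, 0]
    - [40, 0.2, -0.8, 0, 0, 0, 0]
    - [40, 0.2, -0.8, 0, 0, 0, 0]
    - [40, 0.2, -0.8, 0, 0, 0, 0]
    - [40, 0.2, -0.8, 0, 0, 0, 0]
    - [40, 0.2, -0.8, 0, 0, 0, 0]
    - [40, 0.2, -0.8, 0, 0, 0, 0]
    - [40, 0.3, -0.7, 0, 0, 0, -0.2]
    - [40, 0, 0, 0, 0, 0, 0]
    - [40, 0, 0, 0, 0, 0, 0]

```text
clock: 7.3
position: [0.5131, -0.0329, 0.179]
tcp_rot: [180.0, 0.0, 152.5]
contact_force: [0.2, -0.3, -0.7]
grip_width: 0.0513
grasp_force: 42.3
```

```bash
cat >> h.py <<'E'
G0=np.array([.4725,-.0109]); GY=152.75
def gx(p,o=None,yaw=None):
    o=G0 if o is None else o; yaw=np.radians(GY if yaw is None else yaw); u=np.array([np.cos(yaw),np.sin(yaw)]); n=np.array([-u[1],u[0]])
    d=np.asarray(p)[:2]-o; return round(1000*d@u,1),round(1000*d@n,1)
E
python3 - <<'E'
from h import *
st(); T=tool(); a=optics.get_image("wrist"); cv2.imwrite("pics/w2.png",a)
for t in("load_point","pin_tip","home_point","gauge_pin","gauge"):
  print(t,[(round(d["p"],2),gx(d["position"]),round(d["position"][2],3)) for d in tip_of("wrist",t)[:2]])
for r in regions_of("wrist","gauge")[:1]: print(*rect("wrist",r["mask"],.03,T))
for t in("sleeve_1",): print([(round(d["p"],2),gx(d["position"]),round(d["position"][2],3)) for d in tip_of("wrist",t)[:3]])
print(gx(T[:3,3]))
E
```

```text
{'clock': 7.3, 'joint_pos': [-3.6837, 10.3672, -19.5014, 60.0915, 0.0154, 23.7882], 'position': [0.5131, -0.0329, 0.179], 'tcp_rot': [179.9698, 0.0303, 152.5281], 'contact_force': [0.2179, -0.3097, -0.6688], 'grasp_force': 42.2879, 'grip_width': 0.0513}
load_point []
pin_tip [(0.88, (np.float64(15.0), np.float64(-3.1)), 0.049)]
home_point [(0.61, (np.float64(52.8), np.float64(1.3)), 0.053)]
gauge_pin []
gauge [(0.61, (np.float64(-0.4), np.float64(-0.3)), 0.0)]
[446.9  -0.7] [133.9  74.5] -26.7
[(0.66, (np.float64(-55.4), np.float64(1.4)), 0.19), (0.25, (np.float64(-160.3), np.float64(-97.5)), 0.001)]
(np.float64(-46.2), np.float64(1.0))
```

View pics/w2.png

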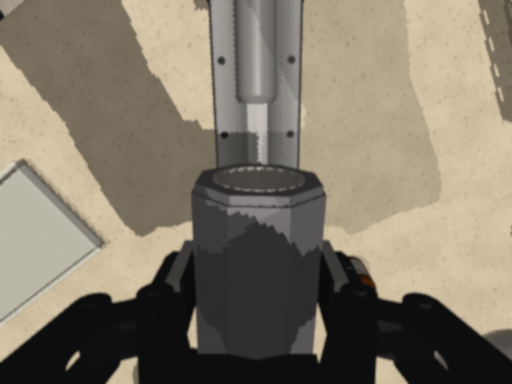

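The picture shows the held sleeve at columns 193–326 with the pin in line ahead of it at (257,50). I check the bed's centre line from the screw pairs and the edges.

Run:
```python
from h import *
T=tool()
for n,z,uv in(("screws",.012,[(256.5,60),(257.5,134)]),("edges",.025,[(256.8,10),(257.7,160)]),("pin",.048,[(256.5,20),(257.3,95)])):
  print(n,[gx(p) for p in ray("wrist",uv,z,T)])
c=ray("wrist",[(259,180)],.179+.0105,T); print("held sleeve front face centre",gx(c[0]))
print(units(.5139,-.0331,.0375,152.75))
```

```text
screws [(np.float64(51.4), np.float64(1.3)), (np.float64(-12.2), np.float64(0.5))]
edges [(np.float64(87.5), np.float64(1.0)), (np.float64(-33.9), np.float64(0.3))]
pin [(np.float64(76.3), np.float64(1.2)), (np.float64(23.0), np.float64(0.7))]
held sleeve front face centre (np.float64(-7.5), np.float64(0.1))
(array([-0.01, -0.04,  4.69]), np.float64(-0.01))
```

Request:
drive_tool:
  rows:
    - [40, 0, 0, 0.5, 0, 0, -0.08]
    - [40, 0, 0, 0.8, 0, 0, 0]
    - [40, 0, 0, 0.8, 0, 0, 0]
    - [40, 0, 0, 0.8, 0, 0, 0]
    - [40, 0, 0, 0.7, 0, 0, 0]
    - [40, 0, 0, 0.5, 0, 0, 0]
    - [40, 0, 0, 0.3, 0, 0, 0]
    - [40, 0, 0, 0.15, 0, 0, 0]
    - [40, 0, 0, 0.05, 0, 0, 0]
    - [40, 0, 0, 0, 0, 0, 0]
    - [40, 0, 0, 0, 0, 0, 0]

```text
clock: 8.62
position: [0.5146, -0.0324, 0.0414]
tcp_rot: [180.0, 0.1, 153.2]
contact_force: [-0.3, -0.1, -1.7]
grip_width: 0.0511
grasp_force: 42.3
```

Request:
drive_tool:
  rows:
    - [40, 0, 0, 0.07, 0, 0, 0]
    - [40, 0, 0, 0.05, 0, 0, 0]
    - [40, 0, 0, 0, 0, 0, 0]

```text
clock: 8.87
position: [0.5148, -0.0324, 0.0382]
tcp_rot: [179.9, 0.1, 153.2]
contact_force: [-1.2, -0.1, 5.0]
grip_width: 0.051
grasp_force: 42.4
```

Request:
drive_tool:
  rows:
    - [56, 0, 0, 0, 0, 0, 0]
    - [62, 0, 0, 0, 0, 0, 0]
    - [70, 0, 0, 0, 0, 0, 0]
    - [74, 0, 0, 0, 0, 0, 0]
    - [74, 0, 0, 0, 0, 0, 0]
    - [74, 0, 0, -0.4, 0, 0, 0]
    - [74, 0, 0, -0.7, 0, 0, 0]
    - [74, 0, 0, -0.8, 0, 0, 0]
    - [74, 0, 0, -0.8, 0, 0, 0]
    - [74, 0, 0, -0.5, 0, 0, 0]
    - [50, -0.5, 0, 0, 0, 0, 0]
    - [30, -0.8, 0, 0, 0, 0, 0]
    - [30, -0.8, 0, 0, 0, 0, 0]
    - [30, -0.6, 0, 0, 0, 0, 0]
    - [30, 0, 0, 0, 0, 0, 0]
    - [30, 0, 0, 0, 0, 0, 0]

```text
clock: 10.2
position: [0.5861, -0.0692, 0.1324]
tcp_rot: [-180.0, -0.0, 153.1]
contact_force: [-0.6, -0.2, -0.4]
grip_width: 0.0302
grasp_force: 0.0
```

Run:
```python
from h import *
st(); T=tool(); a=optics.get_image("wrist"); optics.get_image("top"); optics.get_image("scene")
cv2.imwrite("pics/w3.png",a)
for c in("wrist","top","scene"):
  print(c,[(round(d["p"],2),gx(d["position"]),round(d["position"][2],3)) for d in tip_of(c,"sleeve_1")[:3]])
print("tcp",gx(T[:3,3]))
```

```text
{'clock': 10.2, 'joint_pos': [-6.7346, 20.159, -12.9084, 56.9806, 0.0057, 20.1317], 'position': [0.5861, -0.0692, 0.1324], 'tcp_rot': [-179.9888, -0.047, 153.1337], 'contact_force': [-0.6143, -0.186, -0.3881], 'grasp_force': 0.0, 'grip_width': 0.0302}
wrist [(0.85, (np.float64(-214.6), np.float64(3.7)), 0.023), (0.76, (np.float64(-53.3), np.float64(-2.0)), 0.05)]
top [(0.92, (np.float64(295.3), np.float64(-474.2)), 0.027), (0.59, (np.float64(-48.8), np.float64(0.6)), 0.049)]
scene [(0.96, (np.float64(-50.3), np.float64(2.2)), 0.048), (0.82, (np.float64(-216.9), np.float64(-1.3)), 0.026), (0.56, (np.float64(295.5), np.float64(-473.5)), 0.026)]
tcp (np.float64(-127.6), np.float64(-0.2))
```

View pics/w3.png

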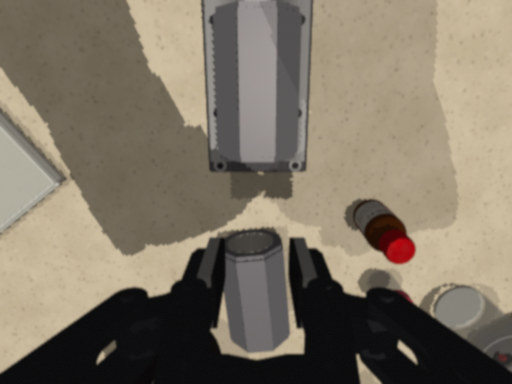

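The sleeve lies in the bed at rows 0–160, centred. The other sleeve stands behind the hand at (256,290), well clear. I lower the straddled fingers (30 mm apart, meeting the end wall on either side of the bore).

Request:
drive_tool:
  rows:
    - [30, 0, 0, 0.6, 0, 0, 0]
    - [30, 0, 0, 0.8, 0, 0, 0]
    - [30, 0, 0, 0.8, 0, 0, 0]
    - [30, 0, 0, 0.6, 0, 0, 0]
    - [30, 0, 0, 0.26, 0, 0, 0]
    - [30, 0.3, 0, 0, 0, 0, 0]
    - [30, 0.2, 0, 0, 0, 0, 0]
    - [30, 0.1, 0, 0, 0, 0, 0]
    - [30, 0.1, 0, 0, 0, 0, 0]
    - [30, 0.1, 0, 0, 0, 0, 0]
    - [30, 0.1, 0, 0, 0, 0, 0]
    - [30, 0.1, 0, 0, 0, 0, 0]

```text
clock: 11.5
position: [0.561, -0.0559, 0.0425]
tcp_rot: [180.0, 0.2, 153.2]
contact_force: [4.1, -3.2, 3.7]
grip_width: 0.0301
grasp_force: 2.3
```

Request:
drive_tool:
  rows:
    - [30, 0.2, 0, 0, 0, 0, 0]
    - [30, 0.2, 0, 0, 0, 0, 0]
    - [30, 0.2, 0, 0, 0, 0, 0]
    - [30, 0.2, 0, 0, 0, 0, 0]

```text
clock: 11.83
position: [0.5399, -0.0453, 0.0425]
tcp_rot: [180.0, 0.3, 153.2]
contact_force: [3.8, -2.8, 3.2]
grip_width: 0.0301
grasp_force: 2.6
```

Request:
drive_tool:
  rows:
    - [30, 0.15, 0, 0, 0, 0, 0]
    - [30, 0.15, 0, 0, 0, 0, 0]
    - [30, 0.15, 0, 0, 0, 0, 0]
    - [30, 0.1, 0, 0, 0, 0, 0]
    - [30, 0.06, 0, 0, 0, 0, 0]

```text
clock: 12.25
position: [0.5234, -0.037, 0.0424]
tcp_rot: [180.0, 0.3, 153.2]
contact_force: [3.4, -2.7, 4.3]
grip_width: 0.0299
grasp_force: 2.7
```

Request:
drive_tool:
  rows:
    - [30, 0.05, 0, 0, 0, 0, 0]
    - [30, 0.05, 0, 0, 0, 0, 0]
    - [30, 0.05, 0, 0, 0, 0, 0]

```text
clock: 12.5
position: [0.5197, -0.0351, 0.0424]
tcp_rot: [180.0, 0.3, 153.2]
contact_force: [4.7, -4.5, 4.2]
grip_width: 0.0302
grasp_force: 2.8
```

Request:
drive_tool:
  rows:
    - [30, 0.05, 0, 0, 0, 0, 0]
    - [30, 0.05, 0, 0, 0, 0, 0]

```text
clock: 12.67
position: [0.517, -0.0338, 0.0424]
tcp_rot: [180.0, 0.3, 153.2]
contact_force: [4.1, -4.2, 4.5]
grip_width: 0.03
grasp_force: 2.8
```

Request:
drive_tool:
  rows:
    - [30, 0.05, 0, 0, 0, 0, 0]
    - [30, 0.05, 0, 0, 0, 0, 0]

```text
clock: 12.83
position: [0.5144, -0.0325, 0.0424]
tcp_rot: [180.0, 0.3, 153.2]
contact_force: [4.1, -4.8, 4.2]
grip_width: 0.0302
grasp_force: 2.8
```

Request:
drive_tool:
  rows:
    - [30, 0.05, 0, 0, 0, 0, 0]
    - [30, 0.05, 0, 0, 0, 0, 0]

```text
clock: 13.0
position: [0.5119, -0.0312, 0.0425]
tcp_rot: [180.0, 0.3, 153.2]
contact_force: [7.5, -4.8, 2.8]
grip_width: 0.0302
grasp_force: 4.0
```

Request:
drive_tool:
  rows:
    - [30, 0.05, 0, 0, 0, 0, 0]
    - [30, 0.05, 0, 0, 0, 0, 0]

```text
clock: 13.17
position: [0.5115, -0.0309, 0.043]
tcp_rot: [-180.0, 0.6, 153.1]
contact_force: [11.2, -8.6, 0.3]
grip_width: 0.03
grasp_force: 7.2
```

Request:
drive_tool:
  rows:
    - [30, 0.05, 0, 0, 0, 0, 0]
    - [30, 0.05, 0, 0, 0, 0, 0]

```text
clock: 13.33
position: [0.5113, -0.0307, 0.0437]
tcp_rot: [-180.0, 0.8, 153.1]
contact_force: [17.1, -13.5, -2.4]
grip_width: 0.0299
grasp_force: 10.3
```

It stopped with force rising to 22 N at a TCP gauge x of −44 mm, so the sleeve's middle is near +12 mm. This sleeve is pinched. I back off, lift and look.

Request:
drive_tool:
  rows:
    - [30, -0.3, 0, 0, 0, 0, 0]
    - [30, -0.6, 0, 0, 0, 0, 0]
    - [30, -0.2, 0, -0.3, 0, 0, 0]
    - [50, 0, 0, -0.8, 0, 0, 0]
    - [80, 0, 0, -0.8, 0, 0, 0]
    - [80, 0, 0, -0.8, 0, 0, 0]
    - [80, 0.7, 0, -0.3, 0, 0, 0]
    - [80, 0.9, 0, 0, 0, 0, 0]
    - [80, 0.9, 0, 0, 0, 0, 0]
    - [80, 0.3, 0, 0, 0, 0, 0]
    - [80, 0, 0, 0, 0, 0, 0]

```text
clock: 14.25
position: [0.4557, -0.0035, 0.1312]
tcp_rot: [-180.0, -0.1, 153.2]
contact_force: [0.5, -1.0, 0.5]
grip_width: 0.0806
grasp_force: 0.0
```

Run:
```python
from h import *
st(); T=tool(); a=optics.get_image("wrist"); optics.get_image("top"); optics.get_image("scene")
cv2.imwrite("pics/w4.png",a)
for c in("wrist","top","scene"):
  print(c,[(round(d["p"],2),gx(d["position"]),round(d["position"][2],3)) for d in tip_of(c,"sleeve_1")[:3]])
print("tcp",gx(T[:3,3])); d=G0+.008*np.array([np.cos(np.radians(153)),np.sin(np.radians(153))]); print(d,units(*d,.036,153.1))
```

```text
{'clock': 14.25, 'joint_pos': [-0.4726, 6.6166, -30.6576, 52.8561, 0.0391, 26.2854], 'position': [0.4557, -0.0035, 0.1312], 'tcp_rot': [-179.9774, -0.1342, 153.242], 'contact_force': [0.5491, -1.01, 0.4573], 'grasp_force': 0.0, 'grip_width': 0.0806}
wrist [(0.93, (np.float64(7.7), np.float64(-0.6)), 0.053)]
top [(0.93, (np.float64(297.9), np.float64(-470.2)), 0.023), (0.9, (np.float64(-215.3), np.float64(-0.7)), 0.023)]
scene [(0.83, (np.float64(13.5), np.float64(0.6)), 0.049), (0.73, (np.float64(-217.1), np.float64(0.3)), 0.03), (0.57, (np.float64(291.4), np.float64(-474.0)), 0.028)]
tcp (np.float64(18.3), np.float64(1.1))
[ 0.46537195 -0.00726808] (array([-0.21,  0.01,  3.17]), np.float64(0.01))
```

Request:
drive_tool:
  rows:
    - [80, -0.25, 0, 0.3, 0, 0, 0]
    - [80, 0, 0, 0.8, 0, 0, 0]
    - [80, 0, 0, 0.8, 0, 0, 0]
    - [80, 0, 0, 0.7, 0, 0, 0]
    - [80, 0, 0, 0.35, 0, 0, 0]
    - [80, 0, 0, 0.15, 0, 0, 0]
    - [80, 0, 0, 0, 0, 0, 0]
    - [40, 0, 0, 0, 0, 0, 0]
    - [40, 0, 0, 0, 0, 0, 0]
    - [40, 0, 0, 0, 0, 0, 0]
    - [40, 0, 0, 0, 0, 0, 0]
    - [40, 0, 0, 0, 0, 0, 0]
    - [40, 0, 0, 0, 0, 0, 0]
    - [40, 0, 0, 0, 0, 0, 0]
  newtons: 40

```text
clock: 15.72
position: [0.4663, -0.0082, 0.0391]
tcp_rot: [180.0, 0.1, 153.2]
contact_force: [-0.1, -2.5, 6.6]
grip_width: 0.0512
grasp_force: 42.9
```

Request:
drive_tool:
  rows:
    - [40, -0.2, 0, 0, 0, 0, 0]
    - [40, -0.3, 0, 0, 0, 0, 0]
    - [40, -0.3, 0, 0, 0, 0, 0]
    - [40, -0.3, 0, 0, 0, 0, 0]
    - [40, -0.3, 0, 0, 0, 0, 0]
    - [40, -0.3, 0, 0, 0, 0, 0]
    - [40, -0.3, 0, 0, 0, 0, 0]
    - [40, -0.2, 0, 0, 0, 0, 0]
    - [40, 0, 0, 0, 0, 0, 0]

```text
clock: 16.47
position: [0.526, -0.0381, 0.0384]
tcp_rot: [180.0, 0.1, 153.2]
contact_force: [-0.2, -0.8, -2.1]
grip_width: 0.0509
grasp_force: 44.2
```

Request:
drive_tool:
  rows:
    - [40, 0, 0, -0.4, 0, 0, 0]
    - [40, 0, 0, -0.8, 0, 0, 0]
    - [40, 0, 0, -0.8, 0, 0, 0]
    - [40, 0, 0, -0.8, 0, 0, 0]
    - [40, 0.3, 0.4, -0.5, 0, 0, 0]
    - [40, 0.6, 0.8, 0, 0, 0, 0]
    - [40, 0.6, 0.8, 0, 0, 0, 0]
    - [40, 0.6, 0.8, 0, 0, 0, 0]
    - [40, 0.6, 0.8, 0, 0, 0, 0]
    - [40, 0.6, 0.8, 0, 0, 0, 0]
    - [40, 0.6, 0.8, 0, 0, 0, 0]
    - [40, 0.6, 0.8, 0, 0, 0, 0]
    - [40, 0.6, 0.8, 0, 0, 0, 0]
    - [40, 0.6, 0.8, 0, 0, 0, 0]
    - [40, 0.6, 0.8, 0, 0, 0, 0]
    - [40, 0.6, 0.8, 0, 0, 0, 0]
    - [40, 0.3, 0.4, 0, 0, 0, -0.8]
    - [40, 0, 0, 0, 0, 0, -0.9]
    - [40, 0, 0, 0, 0, 0, -0.9]
    - [40, 0, 0, 0, 0, 0, -0.7]

```text
clock: 18.13
position: [0.4609, 0.3172, 0.1366]
tcp_rot: [-180.0, -0.0, 176.2]
contact_force: [-1.4, -0.4, -2.2]
grip_width: 0.0511
grasp_force: 44.2
```

Run:
```python
from h import *
st(); T=tool(); a=optics.get_image("wrist"); optics.get_image("top"); optics.get_image("scene"); cv2.imwrite("pics/w5.png",a)
for c in("wrist","top","scene"):
  print(c,[(round(d["p"],2),np.round(d["position"],3)) for d in tip_of(c,"reject_bin")[:1]],[(round(d["p"],2),np.round(d["position"],3)) for d in tip_of(c,"sleeve_1")[:3]])
print(units(.463,.316,.02,176))
```

```text
{'clock': 18.1333, 'joint_pos': [34.5381, 16.8714, -16.9342, 56.2354, 0.001, 38.3286], 'position': [0.4609, 0.3172, 0.1366], 'tcp_rot': [-179.9753, -0.0328, 176.2095], 'contact_force': [-1.4133, -0.4202, -2.23], 'grasp_force': 44.2343, 'grip_width': 0.0511}
wrist [] [(0.71, array([0.457, 0.317, 0.15 ]))]
top [(0.89, array([0.461, 0.317, 0.001]))] [(0.83, array([ 0.665, -0.11 ,  0.027])), (0.7, array([0.427, 0.545, 0.026])), (0.54, array([0.456, 0.317, 0.146]))]
scene [(0.9, array([ 0.461,  0.319, -0.002]))] [(0.84, array([ 0.664, -0.109,  0.024])), (0.53, array([ 0.708, -0.223, -0.001])), (0.52, array([0.428, 0.544, 0.026]))]
(array([-0.05, -0.02,  3.9 ]), np.float64(-0.03))
```

View pics/w5.png

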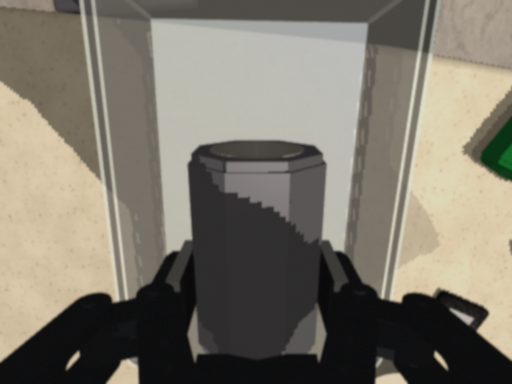

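The held sleeve is over the middle of the bin floor, columns 190–325 against floor columns 155–365. I lower it.

Request:
drive_tool:
  rows:
    - [40, 0, 0, 0.4, 0, 0, 0]
    - [40, 0, 0, 0.8, 0, 0, 0]
    - [40, 0, 0, 0.8, 0, 0, 0]
    - [40, 0, 0, 0.8, 0, 0, 0]
    - [40, 0, 0, 0.6, 0, 0, 0]
    - [40, 0, 0, 0.3, 0, 0, 0]
    - [40, 0, 0, 0.15, 0, 0, 0]
    - [40, 0, 0, 0.07, 0, 0, 0]
    - [40, 0, 0, 0, 0, 0, 0]

```text
clock: 19.33
position: [0.4619, 0.3171, 0.02]
tcp_rot: [180.0, 0.0, 175.8]
contact_force: [0.2, -0.0, -2.2]
grip_width: 0.0509
grasp_force: 44.2
```

Request:
drive_tool:
  rows:
    - [40, 0, 0, 0.05, 0, 0, 0]
    - [40, 0, 0, 0.02, 0, 0, 0]
    - [56, 0, 0, 0, 0, 0, 0]
    - [64, 0, 0, 0, 0, 0, 0]
    - [76, 0, 0, 0, 0, 0, 0]
    - [76, 0, 0, 0, 0, 0, 0]
    - [76, 0, 0, -0.3, 0, 0, 0]
    - [76, 0, 0, -0.8, 0, 0, 0]
    - [76, 0, 0, -0.9, 0, 0, 0]
    - [76, 0, 0, -0.9, 0, 0, 0]
    - [76, 0, 0, -0.9, 0, 0, 0]
    - [76, 0, 0, -0.9, 0, 0, 0]
    - [76, 0, 0, -0.5, 0, 0, 0]

```text
clock: 20.42
position: [0.4625, 0.3176, 0.1776]
tcp_rot: [179.8, 0.2, 175.9]
contact_force: [0.7, 0.4, 0.6]
grip_width: 0.0759
grasp_force: 0.0
```

Request:
drive_tool:
  rows:
    - [80, -0.2, -0.4, 0, 0, 0, 0]
    - [80, -0.5, -0.89, 0, 0, 0, 0]
    - [80, -0.5, -0.89, 0, 0, 0, 0]
    - [80, -0.5, -0.89, 0, 0, 0, 0]
    - [80, -0.5, -0.89, 0, 0, 0, 0]
    - [80, -0.5, -0.89, 0, 0, 0, 0]
    - [80, -0.5, -0.89, 0, 0, 0, 0]
    - [80, -0.5, -0.89, 0, 0, 0, 0]
    - [80, -0.5, -0.89, 0, 0, 0, 0]
    - [80, -0.5, -0.89, 0, 0, 0, 0]
    - [80, -0.5, -0.89, 0, 0, 0, 0]
    - [80, -0.5, -0.89, 0, 0, 0, 0]
    - [80, -0.5, -0.89, 0, 0, 0, 0]
    - [80, -0.5, -0.89, 0, 0, 0, 0]
    - [80, -0.5, -0.89, 0, 0, 0, 0]
    - [80, -0.5, -0.89, 0, 0, 0, 0]
    - [80, 0, 0, 0, 0, 0, 0.8]
    - [80, 0, 0, 0, 0, 0, 0.8]
    - [80, 0, 0, 0, 0, 0, 0.7]
    - [80, 0, 0, 0, 0, 0, 0]

```text
clock: 22.08
position: [0.6612, -0.1122, 0.1726]
tcp_rot: [-180.0, -0.1, 159.9]
contact_force: [0.3, -0.0, 0.0]
grip_width: 0.0803
grasp_force: 0.0
```

Run:
```python
from h import *
st(); T=tool(); a=optics.get_image("wrist"); optics.get_image("top"); optics.get_image("scene"); cv2.imwrite("pics/w6.png",a)
for r in regions_of("wrist","sleeve_1")[:3]: print(round(r["p"],2),*rect("wrist",r["mask"],.05,T),np.argwhere(r["mask"]).mean(0))
for c in("wrist","top","scene"):
  print(c,[(round(d["p"],2),np.round(d["position"],3)) for d in tip_of(c,"sleeve_1")[:4]],[(round(d["p"],2),np.round(d["position"],3)) for d in tip_of(c,"dark_bottle")[:1]])
```

```text
{'clock': 22.0833, 'joint_pos': [-9.6275, 27.1729, 3.0276, 65.9402, -0.0118, 10.4972], 'position': [0.6612, -0.1122, 0.1726], 'tcp_rot': [-179.9728, -0.0819, 159.8753], 'contact_force': [0.2811, -0.012, 0.048], 'grasp_force': 0.0, 'grip_width': 0.0803}
0.56 [ 662.1 -111.1] [94.3 49.4] -20.8 [179.40649762 260.41727417]
wrist [(0.79, array([ 0.664, -0.111,  0.02 ]))] [(0.88, array([ 0.707, -0.226, -0.003]))]
top [(0.69, array([0.452, 0.318, 0.026])), (0.64, array([ 0.459,  0.318, -0.   ])), (0.63, array([0.428, 0.544, 0.027])), (0.45, array([ 0.664, -0.111,  0.025]))] [(0.68, array([ 0.715, -0.227, -0.001]))]
scene [(0.66, array([0.454, 0.318, 0.028])), (0.6, array([ 0.665, -0.113,  0.026])), (0.53, array([0.429, 0.546, 0.028]))] [(0.97, array([ 0.709, -0.225, -0.002]))]
```

View pics/w6.png

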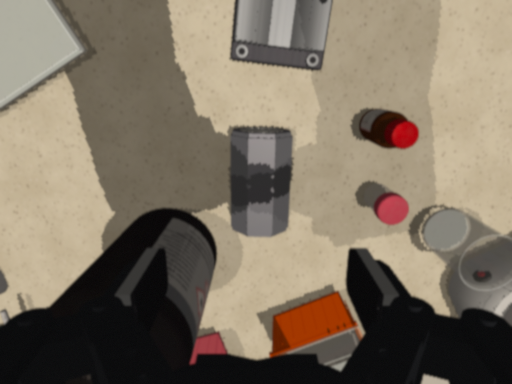

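The sleeve is at (260,180), upright in the picture. The dark bottle at (160,280) is to the left of the finger with about 40 mm to spare. The first sleeve lies in the bin at (0.453, 0.318, 0.027). I descend and grip.

Request:
drive_tool:
  rows:
    - [76, -0.05, 0.03, 0.3, 0, 0, 0.05]
    - [76, 0, 0, 0.8, 0, 0, 0]
    - [76, 0, 0, 0.8, 0, 0, 0]
    - [76, 0, 0, 0.8, 0, 0, 0]
    - [76, 0, 0, 0.8, 0, 0, 0]
    - [76, 0, 0, 0.8, 0, 0, 0]
    - [76, 0, 0, 0.5, 0, 0, 0]
    - [76, 0, 0, 0.3, 0, 0, 0]
    - [76, 0, 0, 0.1, 0, 0, 0]
    - [76, 0, 0, 0, 0, 0, 0]
    - [40, 0, 0, 0, 0, 0, 0]
    - [40, 0, 0, 0, 0, 0, 0]
    - [40, 0, 0, 0, 0, 0, 0]
    - [40, 0, 0, 0, 0, 0, 0]
    - [40, 0, 0, 0, 0, 0, 0]
    - [40, 0, 0, 0, 0, 0, 0]
    - [40, 0, 0, 0, 0, 0, 0]
  newtons: 40

```text
clock: 24.0
position: [0.6651, -0.111, 0.0191]
tcp_rot: [180.0, 0.2, 159.7]
contact_force: [0.4, 0.8, 6.2]
grip_width: 0.0512
grasp_force: 43.8
```

Request:
drive_tool:
  rows:
    - [40, 0, 0, -0.4, 0, 0, 0]
    - [40, 0, 0, -0.8, 0, 0, 0]
    - [40, 0, 0, -0.9, 0, 0, 0]
    - [40, 0, 0, -0.9, 0, 0, 0]
    - [40, 0, 0, -0.9, 0, 0, 0]
    - [40, 0, 0, -0.8, 0, 0, 0]
    - [40, 0.36, 0, -0.5, 0, 0, 0]
    - [40, 0.8, 0.1, 0, 0, 0, 0]
    - [40, 0.8, 0.1, 0, 0, 0, 0]
    - [40, 0.8, 0.1, 0, 0, 0, 0]
    - [40, 0.8, 0.1, 0, 0, 0, 0]
    - [40, 0.8, 0.1, 0, 0, 0, 0]
    - [40, 0.7, 0.1, 0, 0, 0, 0]
    - [40, 0.4, 0.1, 0, 0, 0, 0.5]
    - [40, 0, 0, 0, 0, 0, 0.46]
    - [40, 0, 0, 0, 0, 0, 0]
    - [40, 0, 0, 0, 0, 0, 0]

```text
clock: 25.42
position: [0.5173, -0.0344, 0.1739]
tcp_rot: [-180.0, 0.0, 153.2]
contact_force: [0.1, 0.3, -3.0]
grip_width: 0.0508
grasp_force: 42.8
```

Run:
```python
from h import *
st(); T=tool(); a=optics.get_image("wrist"); cv2.imwrite("pics/w7.png",a)
print([(round(d["p"],2),gx(d["position"]),round(d["position"][2],3)) for d in tip_of("wrist","sleeve_1")[:3]])
print(gx(T[:3,3]),units(.5188,-.0346,.041,153.1))
```

```text
{'clock': 25.4167, 'joint_pos': [-3.8019, 11.0263, -19.3943, 59.5618, -0.0127, 22.9989], 'position': [0.5173, -0.0344, 0.1739], 'tcp_rot': [-179.9952, 0.0212, 153.1992], 'contact_force': [0.1355, 0.2661, -3.0398], 'grasp_force': 42.8365, 'grip_width': 0.0508}
[(0.65, (np.float64(-50.7), np.float64(3.2)), 0.177)]
(np.float64(-50.6), np.float64(0.4)) (array([-0.03,  0.02,  4.42]), np.float64(0.01))
```

View pics/w7.png

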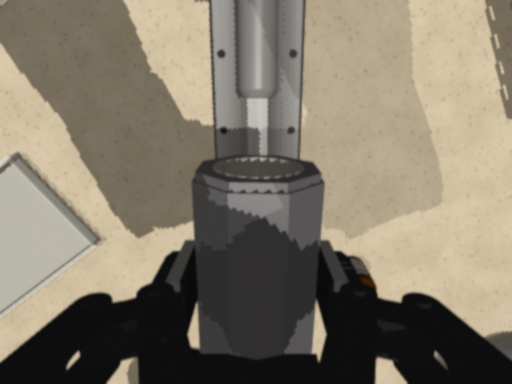

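The held sleeve (column 258) is in line with the bed and pin (257). I lower it and check the force before releasing.

Request:
drive_tool:
  rows:
    - [40, 0, 0, 0.4, 0, 0, 0]
    - [40, 0, 0, 0.8, 0, 0, 0]
    - [40, 0, 0, 0.8, 0, 0, 0]
    - [40, 0, 0, 0.8, 0, 0, 0]
    - [40, 0, 0, 0.7, 0, 0, 0]
    - [40, 0, 0, 0.4, 0, 0, 0]
    - [40, 0, 0, 0.25, 0, 0, 0]
    - [40, 0, 0, 0.15, 0, 0, 0]
    - [40, 0, 0, 0.08, 0, 0, 0]
    - [40, 0, 0, 0, 0, 0, 0]

```text
clock: 26.35
position: [0.5181, -0.0344, 0.0424]
tcp_rot: [180.0, 0.0, 153.1]
contact_force: [0.0, -0.5, -2.1]
grip_width: 0.0515
grasp_force: 42.9
```

Request:
drive_tool:
  rows:
    - [40, 0, 0, 0.05, 0, 0, 0]
    - [40, 0, 0, 0.03, 0, 0, 0]
    - [40, 0, 0, 0, 0, 0, 0]

```text
clock: 26.6
position: [0.5186, -0.0345, 0.0416]
tcp_rot: [179.9, 0.1, 153.2]
contact_force: [-3.0, 0.6, 7.3]
grip_width: 0.0511
grasp_force: 43.9
```

Request:
drive_tool:
  rows:
    - [56, 0, 0, 0, 0, 0, 0]
    - [62, 0, 0, 0, 0, 0, 0]
    - [70, 0, 0, 0, 0, 0, 0]
    - [74, 0, 0, 0, 0, 0, 0]
    - [74, 0, 0, 0, 0, 0, 0]
    - [74, 0, 0, -0.4, 0, 0, 0]
    - [74, 0, 0, -0.7, 0, 0, 0]
    - [74, 0, 0, -0.8, 0, 0, 0]
    - [74, 0, 0, -0.8, 0, 0, 0]
    - [74, 0, 0, -0.5, 0, 0, 0]
    - [50, -0.5, 0, 0, 0, 0, 0]
    - [30, -0.8, 0, 0, 0, 0, 0]
    - [30, -0.8, 0, 0, 0, 0, 0]
    - [30, -0.6, 0, 0, 0, 0, 0]
    - [30, 0, 0, 0, 0, 0, 0]
    - [30, 0, 0, 0, 0, 0, 0]

```text
clock: 27.93
position: [0.5897, -0.0713, 0.1351]
tcp_rot: [-180.0, -0.0, 153.1]
contact_force: [-0.4, 0.2, 0.5]
grip_width: 0.0298
grasp_force: 0.0
```

Run:
```python
from h import *
st(); T=tool(); optics.get_image("wrist"); optics.get_image("top"); optics.get_image("scene")
for c in("wrist","top","scene"):
  print(c,[(round(d["p"],2),gx(d["position"]),np.round(d["position"],3)) for d in tip_of(c,"sleeve_1")[:4]])
for r in regions_of("wrist","sleeve_1")[:2]: print(*rect("wrist",r["mask"],.07,T))
print("tcp",gx(T[:3,3]))
```

```text
{'clock': 27.9333, 'joint_pos': [-6.8977, 20.4359, -12.1369, 57.477, 0.0068, 20.0351], 'position': [0.5897, -0.0713, 0.1351], 'tcp_rot': [-179.9894, -0.0491, 153.0673], 'contact_force': [-0.4232, 0.1793, 0.5043], 'grasp_force': 0.0, 'grip_width': 0.0298}
wrist [(0.55, (np.float64(-47.6), np.float64(2.0)), array([ 0.514, -0.034,  0.045]))]
top [(0.78, (np.float64(294.4), np.float64(-473.7)), array([0.428, 0.545, 0.026])), (0.74, (np.float64(168.3), np.float64(-284.6)), array([0.453, 0.319, 0.03 ])), (0.57, (np.float64(-49.2), np.float64(-1.4)), array([ 0.517, -0.032,  0.046]))]
scene [(0.96, (np.float64(-52.4), np.float64(-1.1)), array([ 0.52 , -0.034,  0.049])), (0.63, (np.float64(165.0), np.float64(-282.7)), array([0.455, 0.316, 0.029])), (0.54, (np.float64(292.3), np.float64(-472.7)), array([0.429, 0.543, 0.029]))]
[519.6 -37. ] [86.9 50.2] -26.9
[ 504.5 -191.8] [83.1 40.1] -39.8
tcp (np.float64(-131.8), np.float64(0.0))
```

Request:
drive_tool:
  rows:
    - [30, 0, 0, 0.6, 0, 0, 0]
    - [30, 0, 0, 0.8, 0, 0, 0]
    - [30, 0, 0, 0.8, 0, 0, 0]
    - [30, 0, 0, 0.6, 0, 0, 0]
    - [30, 0, 0, 0.28, 0, 0, 0]
    - [30, 0.3, 0, 0, 0, 0, 0]
    - [30, 0.2, 0, 0, 0, 0, 0]
    - [30, 0.2, 0, 0, 0, 0, 0]
    - [30, 0.1, 0, 0, 0, 0, 0]
    - [30, 0.1, 0, 0, 0, 0, 0]
    - [30, 0.1, 0, 0, 0, 0, 0]
    - [30, 0.1, 0, 0, 0, 0, 0]

```text
clock: 29.28
position: [0.5618, -0.0566, 0.0445]
tcp_rot: [180.0, 0.2, 153.1]
contact_force: [4.8, -3.7, 2.1]
grip_width: 0.0303
grasp_force: 2.4
```

Request:
drive_tool:
  rows:
    - [30, 0.2, 0, 0, 0, 0, 0]
    - [30, 0.2, 0, 0, 0, 0, 0]
    - [30, 0.2, 0, 0, 0, 0, 0]
    - [30, 0.15, 0, 0, 0, 0, 0]
    - [30, 0.15, 0, 0, 0, 0, 0]
    - [30, 0.15, 0, 0, 0, 0, 0]

```text
clock: 29.78
position: [0.5341, -0.0427, 0.0445]
tcp_rot: [180.0, 0.3, 153.1]
contact_force: [3.7, -4.0, 2.9]
grip_width: 0.0299
grasp_force: 2.7
```

Request:
drive_tool:
  rows:
    - [30, 0.1, 0, 0, 0, 0, 0]
    - [30, 0.1, 0, 0, 0, 0, 0]
    - [30, 0.05, 0, 0, 0, 0, 0]
    - [30, 0.05, 0, 0, 0, 0, 0]
    - [30, 0.05, 0, 0, 0, 0, 0]

```text
clock: 30.2
position: [0.5249, -0.038, 0.0445]
tcp_rot: [180.0, 0.3, 153.1]
contact_force: [4.6, -4.2, 3.3]
grip_width: 0.03
grasp_force: 2.8
```

Request:
drive_tool:
  rows:
    - [30, 0.05, 0, 0, 0, 0, 0]
    - [30, 0.05, 0, 0, 0, 0, 0]
    - [30, 0.05, 0, 0, 0, 0, 0]

```text
clock: 30.45
position: [0.5209, -0.036, 0.0445]
tcp_rot: [-180.0, 0.3, 153.1]
contact_force: [4.9, -3.8, 3.3]
grip_width: 0.0298
grasp_force: 2.8
```

Request:
drive_tool:
  rows:
    - [30, 0.05, 0, 0, 0, 0, 0]
    - [30, 0.05, 0, 0, 0, 0, 0]

```text
clock: 30.62
position: [0.5183, -0.0347, 0.0445]
tcp_rot: [-180.0, 0.3, 153.1]
contact_force: [4.6, -4.4, 3.5]
grip_width: 0.0301
grasp_force: 2.8
```

Request:
drive_tool:
  rows:
    - [30, 0.06, 0, 0, 0, 0, 0]
    - [30, 0.06, 0, 0, 0, 0, 0]
    - [30, 0.06, 0, 0, 0, 0, 0]

```text
clock: 30.87
position: [0.5134, -0.0323, 0.0445]
tcp_rot: [-180.0, 0.3, 153.1]
contact_force: [4.1, -4.7, 2.6]
grip_width: 0.0298
grasp_force: 2.8
```

Request:
drive_tool:
  rows:
    - [30, 0.06, 0, 0, 0, 0, 0]
    - [30, 0.06, 0, 0, 0, 0, 0]

```text
clock: 31.03
position: [0.5102, -0.0307, 0.0445]
tcp_rot: [-180.0, 0.3, 153.1]
contact_force: [4.2, -4.2, 3.4]
grip_width: 0.0298
grasp_force: 2.8
```

Request:
drive_tool:
  rows:
    - [30, 0.06, 0, 0, 0, 0, 0]
    - [30, 0.06, 0, 0, 0, 0, 0]

```text
clock: 31.2
position: [0.507, -0.029, 0.0445]
tcp_rot: [-180.0, 0.3, 153.1]
contact_force: [3.7, -4.8, 3.1]
grip_width: 0.0302
grasp_force: 2.9
```

It has passed the point where the first sleeve stopped, with no rise in force. I carry on towards home.

Request:
drive_tool:
  rows:
    - [30, 0.12, 0, 0, 0, 0, 0]
    - [30, 0.12, 0, 0, 0, 0, 0]
    - [30, 0.12, 0, 0, 0, 0, 0]
    - [30, 0.12, 0, 0, 0, 0, 0]
    - [30, 0.12, 0, 0, 0, 0, 0]
    - [30, 0.06, 0, 0, 0, 0, 0]
    - [30, 0.06, 0, 0, 0, 0, 0]

```text
clock: 31.78
position: [0.4876, -0.0193, 0.0445]
tcp_rot: [-180.0, 0.3, 153.1]
contact_force: [4.5, -4.1, 3.3]
grip_width: 0.0301
grasp_force: 2.9
```

Request:
drive_tool:
  rows:
    - [30, 0.05, 0, 0, 0, 0, 0]
    - [30, 0.05, 0, 0, 0, 0, 0]
    - [30, 0.05, 0, 0, 0, 0, 0]

```text
clock: 32.03
position: [0.4838, -0.0174, 0.0445]
tcp_rot: [-180.0, 0.3, 153.1]
contact_force: [3.9, -5.8, 4.2]
grip_width: 0.03
grasp_force: 3.0
```

Request:
drive_tool:
  rows:
    - [30, 0.05, 0, 0, 0, 0, 0]
    - [30, 0.05, 0, 0, 0, 0, 0]

```text
clock: 32.2
position: [0.4811, -0.016, 0.0445]
tcp_rot: [-180.0, 0.3, 153.1]
contact_force: [3.6, -5.2, 4.5]
grip_width: 0.0299
grasp_force: 3.0
```

Request:
drive_tool:
  rows:
    - [30, 0.05, 0, 0, 0, 0, 0]
    - [30, 0.05, 0, 0, 0, 0, 0]

```text
clock: 32.37
position: [0.4785, -0.0147, 0.0445]
tcp_rot: [-180.0, 0.3, 153.1]
contact_force: [3.1, -3.9, 4.3]
grip_width: 0.0299
grasp_force: 3.0
```

Request:
drive_tool:
  rows:
    - [30, 0.04, 0, 0, 0, 0, 0]
    - [30, 0.04, 0, 0, 0, 0, 0]

```text
clock: 32.53
position: [0.4767, -0.0137, 0.0445]
tcp_rot: [-180.0, 0.3, 153.1]
contact_force: [7.4, -7.4, -0.2]
grip_width: 0.03
grasp_force: 4.9
```

Request:
drive_tool:
  rows:
    - [30, 0.04, 0, 0, 0, 0, 0]
    - [30, 0.04, 0, 0, 0, 0, 0]

```text
clock: 32.7
position: [0.4767, -0.0136, 0.0449]
tcp_rot: [-179.9, 0.6, 153.1]
contact_force: [12.2, -11.4, -3.6]
grip_width: 0.0303
grasp_force: 7.9
```

Request:
drive_tool:
  rows:
    - [30, 0.04, 0, 0, 0, 0, 0]

```text
clock: 32.78
position: [0.4768, -0.0136, 0.0452]
tcp_rot: [-179.9, 0.7, 153.1]
contact_force: [14.9, -12.5, -3.2]
grip_width: 0.0299
grasp_force: 9.2
```

It stopped against the plate with the TCP at gauge x −5 mm, so the sleeve's middle is about +50 mm. This one is good. Off, lift, and look.

Request:
drive_tool:
  rows:
    - [30, -0.3, 0, 0, 0, 0, 0]
    - [30, -0.5, 0, 0, 0, 0, 0]
    - [30, 0, 0, -0.4, 0, 0, 0]
    - [50, 0, 0, -0.8, 0, 0, 0]
    - [80, 0, 0, -0.8, 0, 0, 0]
    - [80, 0, 0, -0.8, 0, 0, 0]
    - [80, 0.5, 0, 0, 0, 0, 0]
    - [80, 0.8, 0, 0, 0, 0, 0]
    - [80, 0.7, 0, 0, 0, 0, 0]
    - [80, 0.3, 0, 0, 0, 0, 0]
    - [80, 0, 0, 0, 0, 0, 0]

```text
clock: 33.7
position: [0.4283, 0.0103, 0.1269]
tcp_rot: [-180.0, -0.1, 153.2]
contact_force: [-0.6, 0.2, 0.2]
grip_width: 0.0802
grasp_force: 0.0
```

Run:
```python
from h import *
st(); T=tool(); optics.get_image("top"); optics.get_image("scene"); optics.get_image("wrist")
for c in("wrist","top","scene"):
  print(c,[(round(d["p"],2),gx(d["position"]),round(d["position"][2],3)) for d in tip_of(c,"sleeve_1")[:3]],[np.round(d["position"],3) for d in tip_of(c,"pass_tray")[:1]])
for c in("top","scene"):
  for r in regions_of(c,"pass_tray")[:1]: print(*rect(c,r["mask"],.016))
print("tcp",gx(T[:3,3]))
```

```text
{'clock': 33.7, 'joint_pos': [1.3487, 3.9821, -34.2416, 51.9029, 0.0399, 28.1749], 'position': [0.4283, 0.0103, 0.1269], 'tcp_rot': [-179.9753, -0.1305, 153.1737], 'contact_force': [-0.5633, 0.1674, 0.1717], 'grasp_force': 0.0, 'grip_width': 0.0802}
wrist [(0.69, (np.float64(54.9), np.float64(3.2)), 0.045)] []
top [(0.72, (np.float64(295.4), np.float64(-473.6)), 0.026), (0.52, (np.float64(165.5), np.float64(-285.8)), 0.028)] [array([ 0.466, -0.303,  0.   ])]
scene [(0.84, (np.float64(295.1), np.float64(-472.2)), 0.029), (0.72, (np.float64(49.2), np.float64(1.4)), 0.047), (0.67, (np.float64(168.8), np.float64(-282.0)), 0.03)] [array([ 0.467, -0.302,  0.004])]
[ 465.5 -303.4] [169.9 115.9] -79.6
[ 467.7 -304.9] [172.4 117.9] -80.3
tcp (np.float64(49.0), np.float64(1.4))
```

Request:
drive_tool:
  rows:
    - [80, -0.25, 0, 0.3, 0, 0, 0]
    - [80, 0, 0, 0.8, 0, 0, 0]
    - [80, 0, 0, 0.8, 0, 0, 0]
    - [80, 0, 0, 0.6, 0, 0, 0]
    - [80, 0, 0, 0.25, 0, 0, 0]
    - [80, 0, 0, 0.1, 0, 0, 0]
    - [80, 0, 0, 0, 0, 0, 0]
    - [40, 0, 0, 0, 0, 0, 0]
    - [40, 0, 0, 0, 0, 0, 0]
    - [40, 0, 0, 0, 0, 0, 0]
    - [40, 0, 0, 0, 0, 0, 0]
    - [40, 0, 0, 0, 0, 0, 0]
    - [40, 0, 0, 0, 0, 0, 0]
    - [40, 0, 0, 0, 0, 0, 0]
  newtons: 40

```text
clock: 35.42
position: [0.4384, 0.0058, 0.043]
tcp_rot: [180.0, 0.1, 153.1]
contact_force: [-1.7, -1.7, 5.2]
grip_width: 0.0507
grasp_force: 42.2
```

Request:
drive_tool:
  rows:
    - [40, -0.2, 0, 0, 0, 0, 0]
    - [40, -0.3, 0, 0, 0, 0, 0]
    - [40, -0.3, 0, 0, 0, 0, 0]
    - [40, -0.3, 0, 0, 0, 0, 0]
    - [40, -0.3, 0, 0, 0, 0, 0]
    - [40, -0.3, 0, 0, 0, 0, 0]
    - [40, -0.3, 0, 0, 0, 0, 0]
    - [40, -0.3, 0, 0, 0, 0, 0]
    - [40, -0.3, 0, 0, 0, 0, 0]
    - [40, -0.3, 0, 0, 0, 0, 0]
    - [40, -0.2, 0, 0, 0, 0, 0]
    - [40, -0.1, 0, 0, 0, 0, 0]
    - [40, 0, 0, 0, 0, 0, 0]

```text
clock: 36.5
position: [0.5248, -0.0378, 0.0424]
tcp_rot: [180.0, 0.1, 153.1]
contact_force: [-0.2, -0.3, -3.3]
grip_width: 0.0509
grasp_force: 48.9
```

Request:
drive_tool:
  rows:
    - [40, 0, 0, -0.4, 0, 0, 0]
    - [40, 0, 0, -0.8, 0, 0, 0]
    - [40, 0, 0, -0.8, 0, 0, 0]
    - [40, 0, 0, -0.6, 0, 0, 0]
    - [40, -0.1, -0.4, 0, 0, 0, 0]
    - [40, -0.25, -0.87, 0, 0, 0, 0]
    - [40, -0.25, -0.87, 0, 0, 0, 0]
    - [40, -0.25, -0.87, 0, 0, 0, 0]
    - [40, -0.25, -0.87, 0, 0, 0, 0]
    - [40, -0.25, -0.87, 0, 0, 0, 0]
    - [40, -0.25, -0.87, 0, 0, 0, 0]
    - [40, -0.25, -0.87, 0, 0, 0, 0]
    - [40, -0.25, -0.87, 0, 0, 0, 0]
    - [40, -0.25, -0.87, 0, 0, 0, 0]
    - [40, -0.15, -0.86, 0, 0, 0, 0]

```text
clock: 37.75
position: [0.4657, -0.3166, 0.1192]
tcp_rot: [-180.0, 0.0, 153.1]
contact_force: [0.2, 0.6, -1.6]
grip_width: 0.0511
grasp_force: 48.9
```

Request:
drive_tool:
  rows:
    - [40, 0, 0, 0, 0, 0, 0.97]
    - [40, 0, 0, 0, 0, 0, 0.97]
    - [40, 0, 0, 0, 0, 0, 0.97]
    - [40, 0, 0, 0, 0, 0, 0.97]
    - [40, 0, 0, 0, 0, 0, 0.97]
    - [40, 0, 0, 0, 0, 0, 0.97]
    - [40, 0, 0, 0, 0, 0, 0.97]
    - [40, 0, 0, 0, 0, 0, 0.93]
    - [40, 0, 0, 0, 0, 0, 0]

```text
clock: 38.5
position: [0.4658, -0.3149, 0.1191]
tcp_rot: [-180.0, 0.0, 99.8]
contact_force: [0.4, 0.0, -2.3]
grip_width: 0.0504
grasp_force: 48.9
```

Run:
```python
from h import *
st(); T=tool(); a=optics.get_image("wrist"); optics.get_image("top"); optics.get_image("scene"); cv2.imwrite("pics/w8.png",a)
for c in("wrist","top","scene"):
  print(c,[(round(d["p"],2),np.round(d["position"],3)) for d in tip_of(c,"sleeve_1")[:3]])
print(units(.4685,-.315,.022,100))
```

```text
{'clock': 38.5, 'joint_pos': [-34.0471, 17.9524, -17.9172, 54.1517, -0.0271, 46.1165], 'position': [0.4658, -0.3149, 0.1191], 'tcp_rot': [-179.9659, 0.0048, 99.8364], 'contact_force': [0.383, 0.0086, -2.3351], 'grasp_force': 48.8697, 'grip_width': 0.0504}
wrist [(0.67, array([ 0.46 , -0.288,  0.125]))]
top [(0.83, array([0.452, 0.318, 0.029])), (0.79, array([0.424, 0.543, 0.028])), (0.69, array([ 0.516, -0.037,  0.046]))]
scene [(0.9, array([0.453, 0.318, 0.031])), (0.87, array([0.429, 0.541, 0.025])), (0.79, array([ 0.459, -0.288,  0.13 ]))]
(array([-0.03,  0.07,  3.25]), np.float64(0.01))
```

View pics/w8.png

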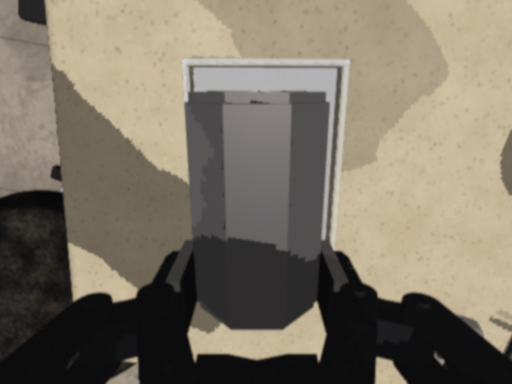

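The held sleeve has slid forward in the fingers to about 27 mm ahead of the TCP (rows 92–325). The tray's far edge is at row 60, and its middle is a little to the right. I shift back 16 mm and 3 mm to the side, then lower.

Request:
drive_tool:
  rows:
    - [40, -0.25, 0.05, 0, 0, 0, 0]
    - [40, -0.28, 0.06, 0.3, 0, 0, 0]
    - [40, 0, 0, 0.7, 0, 0, 0]
    - [40, 0, 0, 0.7, 0, 0, 0]
    - [40, 0, 0, 0.6, 0, 0, 0]
    - [40, 0, 0, 0.4, 0, 0, 0]
    - [40, 0, 0, 0.25, 0, 0, 0]
    - [40, 0, 0, 0.1, 0, 0, 0]
    - [40, 0, 0, 0, 0, 0, 0]
    - [40, 0, 0, 0, 0, 0, 0]

```text
clock: 39.63
position: [0.4731, -0.33, 0.0286]
tcp_rot: [180.0, 0.0, 100.0]
contact_force: [0.6, 0.3, -3.7]
grip_width: 0.0511
grasp_force: 48.8
```

Run:
```python
from h import *
st(); T=tool(); a=optics.get_image("scene")
p=optics.camera_params("scene"); q=p["camera_from_world"]@np.array([.46,-.30,.05,1]); u=int(p["cx"]+p["fx"]*q[0]/-q[2]); v=int(p["cy"]-p["fy"]*q[1]/-q[2])
cv2.imwrite("pics/s9.png",cv2.resize(a[max(0,v-70):v+50,max(0,u-80):u+80],(800,600),interpolation=cv2.INTER_CUBIC))
```

```text
{'clock': 39.6333, 'joint_pos': [-34.8965, 24.5269, -21.6673, 43.7566, -0.0016, 45.0735], 'position': [0.4731, -0.33, 0.0286], 'tcp_rot': [179.9662, 0.0359, 100.03], 'contact_force': [0.5618, 0.325, -3.7267], 'grasp_force': 48.8147, 'grip_width': 0.0511}
```

View pics/s9.png

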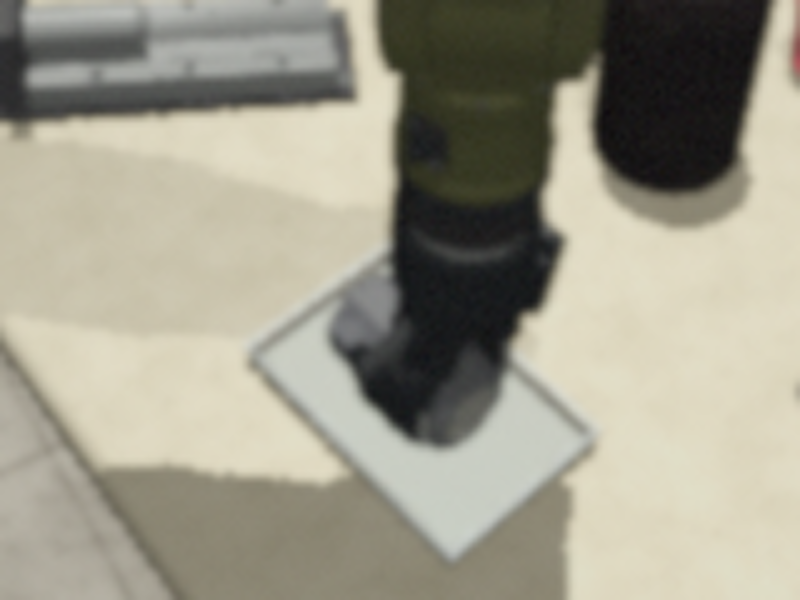

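The sleeve is inside the tray outline, from about (350,320) to (460,400) and close to the floor. I lower to contact in small steps.

Request:
drive_tool:
  rows:
    - [40, 0, 0, 0.1, 0, 0, 0]
    - [40, 0, 0, 0.07, 0, 0, 0]
    - [40, 0, 0, 0, 0, 0, 0]

```text
clock: 39.93
position: [0.4726, -0.3295, 0.0231]
tcp_rot: [180.0, 0.0, 100.0]
contact_force: [0.0, 0.3, -2.8]
grip_width: 0.0508
grasp_force: 48.9
```

Run:
```python
from h import *
T=tool(); [optics.get_image(c) for c in("top","scene","wrist")]
for c in("wrist","top","scene"):
  print(c,[(round(d["p"],2),np.round(d["position"],3)) for d in tip_of(c,"sleeve_1")[:4]])
```

```text
wrist [(0.96, array([ 0.462, -0.301,  0.029]))]
top [(0.83, array([0.452, 0.319, 0.026])), (0.76, array([ 0.465, -0.301,  0.032])), (0.76, array([0.426, 0.544, 0.027]))]
scene [(0.92, array([0.454, 0.319, 0.03 ])), (0.75, array([ 0.466, -0.3  ,  0.035])), (0.69, array([0.429, 0.545, 0.029]))]
```

Request:
drive_tool:
  rows:
    - [40, 0, 0, 0.06, 0, 0, 0]
    - [40, 0, 0, 0.04, 0, 0, 0]
    - [40, 0, 0, 0, 0, 0, 0]

```text
clock: 40.48
position: [0.4723, -0.3293, 0.0198]
tcp_rot: [-180.0, -0.0, 100.0]
contact_force: [-0.9, 0.3, -2.0]
grip_width: 0.0506
grasp_force: 48.9
```

Request:
drive_tool:
  rows:
    - [40, 0, 0, 0.04, 0, 0, 0]
    - [40, 0, 0, 0.03, 0, 0, 0]
    - [40, 0, 0, 0, 0, 0, 0]

```text
clock: 40.73
position: [0.4726, -0.3296, 0.0182]
tcp_rot: [180.0, 0.0, 100.0]
contact_force: [-0.7, 0.2, 0.7]
grip_width: 0.0513
grasp_force: 49.3
```

Request:
drive_tool:
  rows:
    - [40, 0, 0, 0.03, 0, 0, 0]
    - [54, 0, 0, 0, 0, 0, 0]
    - [58, 0, 0, 0, 0, 0, 0]
    - [62, 0, 0, 0, 0, 0, 0]
    - [62, 0, 0, 0, 0, 0, 0]
    - [62, 0, 0, -0.3, 0, 0, 0]
    - [62, 0, 0, -0.7, 0, 0, 0]
    - [62, 0, 0, -0.9, 0, 0, 0]
    - [62, 0, 0, -0.9, 0, 0, 0]
    - [62, 0, 0, -0.9, 0, 0, 0]
    - [62, 0, 0, -0.9, 0, 0, 0]
    - [62, 0, 0, -0.5, 0, 0, 0]
    - [62, 0, 0, 0, 0, 0, 0]
    - [62, 0, 0, 0, 0, 0, 0]

```text
clock: 41.9
position: [0.4732, -0.3299, 0.1714]
tcp_rot: [179.9, 0.1, 100.0]
contact_force: [-0.4, -0.1, -0.6]
grip_width: 0.0622
grasp_force: 0.0
```

Run:
```python
from h import *
st(); T=tool(); [optics.get_image(c) for c in("top","scene","wrist")]
for c in("wrist","top","scene"):
  print(c,[(round(d["p"],2),np.round(d["position"],3)) for d in tip_of(c,"sleeve_1")[:4]])
for r in regions_of("wrist","sleeve_1")[:2]: print(*rect("wrist",r["mask"],.05,T))
for t in("vial","jar","dark_bottle","jug","timer","beaker"):
  print(t,*[np.round(d["position"],3).tolist() for c in("top","scene") for d in tip_of(c,t)[:1]])
```

```text
{'clock': 41.9, 'joint_pos': [-34.8847, 17.0877, -11.8458, 60.9198, 0.001, 45.0907], 'position': [0.4732, -0.3299, 0.1714], 'tcp_rot': [179.8954, 0.1029, 100.0245], 'contact_force': [-0.3635, -0.0688, -0.5755], 'grasp_force': 0.0, 'grip_width': 0.0622}
wrist [(0.69, array([ 0.464, -0.302,  0.026]))]
top [(0.69, array([0.454, 0.321, 0.027])), (0.66, array([ 0.467, -0.3  ,  0.027])), (0.58, array([0.429, 0.542, 0.029])), (0.24, array([ 0.67 , -0.439, -0.001]))]
scene [(0.91, array([0.453, 0.318, 0.031])), (0.83, array([ 0.466, -0.3  ,  0.027])), (0.64, array([0.426, 0.546, 0.027]))]
[ 468.9 -303.1] [89.9 50.1] -80.0
vial [0.656, 0.009, -0.002] [0.661, 0.002, 0.004]
jar [0.725, -0.014, 0.004] [0.465, -0.301, 0.028]
dark_bottle [0.714, -0.227, -0.006] [0.712, -0.225, -0.001]
jug [0.717, 0.233, -0.006] [0.712, 0.237, 0.001]
timer [0.67, -0.438, -0.001] [0.67, -0.438, -0.001]
beaker [0.785, 0.044, -0.002] [0.711, -0.226, -0.002]
```

The good sleeve lies flat in the tray at (0.466, −0.300, 0.027), the pinched one lies flat in the bin, and the bystanders have not moved. The hand is clear, so I hand in.

```bash
python3 -c "
from station import job
print(job.finish_job())"
```

```text
the job is handed in; nothing more can be done
None
```

The job is handed in at about 42 s of the 72 s allowed: the pinched sleeve (from the left) stopped about 38 mm short and lies flat in the white bin, and the good one went fully home and lies flat in the clear tray; the judge's verdict was not shown, and I viewed 11 pictures, one over the limit of 10.

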